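# Eject the tab token and stop it on the tray

### The job

Give the guest back the oak tab token: press the red eject key of the token reader with one fingertip and, with the key still down, stop the token with the other finger as the spring pushes it out, before it runs off the end of its tray. Do not lift or tip the token and leave everything else where it stands. Finish holding: the program ends with the finger still stopping the token, clearly out of the slot (a finger-breadth or two) but still lying flat on the tray.

Things in the scene. Friction and masses are not known exactly. Their poses are not given: they have to be found in the camera images.
- reader: Fixed token reader, grey with wood top, 98 mm deep, 98 wide, 42 high. Origin on the glass barrel top (world z 12.5 mm) under the middle of the slot's mouth, in its front face; x points into the slot, y left, z up; box x 0 to 98, y -36 to 62. The token comes out along -x on the tray, x -46 to 0: two steel ledges 16 mm high, y 16 to 28 and -28 to -16, outside them rails 20 mm high to y 32, -32.
- notch (a point): Point in the thumb notch, at x -30, y 0, z 16 mm in the reader's frame, level with the ledge tops. The notch is the 32 mm wide gap between the two ledges, empty down to the barrel top and open towards -x. A fingertip can stand here, lower than the token's top, and the token then runs against it.
- key_top (a point): Middle of the top of the red ribbed eject key, 28 mm (reader's x) by 23 mm (y), on the 13 mm high shoulder left of the tray, at x -30, y 46.5, z 22.5 mm in the reader's frame when up: 46.5 mm beside the notch point, so one finger can press it while the other stands in the notch.
- eject_key (a joint): Travel of the key downwards: 0 up, 0.0065 m fully down. Spring 1.3 N at the top, 2.9 N at the bottom, plus up to 2 N friction. About 4 mm down the steel catch tooth before the token has sunk and the token comes out; if the key is let go before the token is 10 mm out, the catch can jam it until the key is pressed again.
- token_front (a point): Middle of the front edge, half-way up, of the loose pale oak token, 70 mm long, 54 wide, 8 thick, 0.03 kg, lying flat (top 24 mm above the barrel top). At the start the edge is at x -5.5 mm in the reader's frame. Once released, a damped spring pusher of about 1.7 N drives it out at about 6 cm/s for over 80 mm: unstopped, it tips off the ledges.
- stopper_wood: Wood-capped cork stopper, 34 mm wide, 37 mm high, standing near the reader; leave it. Origin at the middle of its underside.
- stopper_brass: Brass T-stopper standing on its head, 42 mm wide, 38 mm high, near the reader; leave it. Origin at the middle of its underside.
- stem_glass_0: Stemmed glass with red wine, 65 mm wide, 155 mm high; leave it. Origin at the middle of its foot.
- cracker_ramekin: White ramekin of crackers, 69 mm wide, 39 mm high; leave it. Origin at the middle of its underside.
- half_bottle_red: Dark half bottle with a red capsule, 63 mm wide, 250 mm high, fixed at the right; keep clear. Origin at the middle of its underside.
- foil_cutter: Red foil cutter lying flat, 35 x 64 mm, 16 mm high; leave it. Origin at the middle of its underside.
- empty_bottle: Empty green bottle, 75 mm wide, 299 mm high, fixed behind the reader; keep clear. Origin at the middle of its underside. (In the middle of the barrel top a fixed decanting cradle with a bottle stands 0.3 m high: pass above it or round it.)

How it is judged:
On the way:
1. the token, with its front edge 12 to 60 mm out of the mouth, is stopped by a finger while the eject key is still down (value of joint eject_key above 0.0035 m and contact force between the fingers and token above 0.4 N and x of token_front in the frame of reader between -0.06 and -0.012 m), for 0.3 s.
At the end, for the whole second after the job is handed in: The token's front edge stands 12 to 60 mm out of the mouth, the token lies on the tray (within 4 mm of its height), is at rest, and a finger still holds it against the spring with more than 0.4 N (contact force between the fingers and token above 0.4 N and x of token_front in the frame of reader between -0.06 and -0.012 m and z of token_front in the frame of reader between 0.016 and 0.024 m and linear speed of token below 0.01 m/s); the arm keeps its last pose, push and grip.
It fails at once if the token ran off its tray (x of token_front in the frame of reader below -0.072 m).
It fails at once if the token was lifted or tipped (z of token_front in the frame of reader above 0.027 m or angle between token_front's own z axis and vertical above 0.2 rad).
It fails at once if a bystander was moved by more than 20 mm (distance of any of stopper_wood, stopper_brass, stem_glass_0, cracker_ramekin, foil_cutter from where it was at the start of the episode above 0.02 m).
It also fails if it takes over 38 s, if anything falls off the work surface, if the arm or the gripper's body presses on something with over 40 N, if the wrist force passes 120 N, or if a joint passes its speed limit or range.

### The arm

A 7-joint arm with a two-finger parallel gripper is mounted at the origin on a cart in front of the work surface, level with it; the furniture and walls round the work are solid. World frame = base frame: x ahead of the robot, y to its left, z up, the work surface at z = 0. Lengths are in m, angles in rad, forces in N, time in s.
With the tool pointing down it reaches from about 0.4 to 0.85 m from the base axis. Payload 10.4 kg.
Tool frame: the origin (TCP) lies at the very end of the fingers, on their centre line; the grasp point (between the pads) lies 19 mm behind it (manip.grip_point_offset is the z of the grasp point in the tool frame, in m); z points along the fingers, y is the direction in which the jaws open and shut (so a half turn about z gives the same grasp; the last joint's range is limited). The gripper opens to 85 mm and grips with 20 to 120 N. Pads are 22 mm wide; open, the fingers measure 114 mm over their backs; the gripper's body (76 mm by 85 mm) begins 54 mm behind the grasp point. The pads swing forward as they close: fully open they stand 13 mm farther back than shut.
Start: joints at [-1.205, 0.332, -0.065, 1.46, 0.022, 1.35, -0.088], TCP at [0.237, 0.578, 0.231] pointing down, gripper open.
Joint ranges: [-2.6, 2.6], [-0.5, 2.12], [-1.47, 1.34], [0.16, 2.42], [-1.27, 4.41], [0.06, 2.06], [-2.6, 2.6]. Speed limits (rad/s): [2.22, 2.22, 2.79, 2.79, 3.14, 3.14, 3.14].

### API

Orientations are given as a unit quaternion [x, y, z, w].
In Python, from workcell import manip, camera, get_calibration, hand_in gives the robot as it stands.
- The arm moves only by the shell command python3 -m pendant 'ROWS' [FORCE]. ROWS is JSON, a list of rows, each a list of 5 numbers: the shift along the tool's x, y, z in units of 40 mm (1.0 is 40 mm), then the turn about the tool's z in units of 6 degrees (1.0 is 6 degrees), then the closure, from 0 (fully open) to 1 (shut). A call has 1 to 5 rows; each row is the pose to reach, as a shift and turn from the pose commanded when the call began, along the tool's axes at that moment; what a row does not reach only later rows make up. A row lasts 1/8 s, in which the tool goes at most 62.5 mm and 10.7 degrees, less where a joint would pass 70% of its speed; a pose out of reach is approached as far as the arm can. A call with a gripper value outside its range is refused whole. The fingers move at their own pace and stop on an object; FORCE is the grip in N (left out, the last holds). Time passes only in rows, so rows that repeat a pose let the fingers close. It gives the time, the measured TCP pose, the force and the opening at its end, in the units of the state.
- manip.get_obs(): the state, without advancing time (a new reading comes with each control period).
- camera(name): name is "scene" or "top" or "wrist"; returns (picture, depth): 480x640x3 uint8, red, green, blue; 480x640 float32, m along the optical axis (not along the pixel's ray), 0 where there is no reading.
- get_calibration(name): a dict with "vfov" (degrees; the focal length in pixels is half the picture's height over the tangent of half this angle, whatever the lens; pixels are square), "cx", "cy" (the principal point, pixels), "position" and "rotation" of the camera in the world. Camera axes: x right, y down, z forward; pixel columns grow to the right and rows downward; lengths in m; the calibration is good to about 2 mm. The wrist camera is an equidistant fisheye: a pixel r from the principal point sees the ray r / f radians off the axis. A picture is of the moment at which its call begins: read the wrist's pose just before it. get_calibration takes no time and is no camera call; for the wrist camera it gives the pose at the moment of the call.
- hand_in(): hands the job in, once; it reports no verdict.
The state is a dict: "clock": time; "joint_pos": joint angles; "joint_velocities": joint speeds; "tau": joint torques, N m; "position": TCP position; "ee_rot": TCP orientation; "ft_force": force on the tool from outside, world axes, zero at the start; "torque": the same for the moment, N m; "grip_width": opening from 0.0 (shut) to 1.0 (fully open).
Only numpy, scipy, OpenCV 4.12 (cv2) and the standard library are available. Lean on these libraries where they do the work, as an engineer would, in place of code of your own. Each camera call takes 0.05 s, during which the arm holds its last target.

## Working session

There is one attempt and no reset: what is moved stays moved. The work goes in short steps, Python scripts to look and compute and a shell command to move; the robot and the scene stay as the last step left them, time stands still between calls to the robot, and variables do not carry over. Pictures are saved under pics/ and viewed, and the job is handed in when it is done.

```bash
ls; mkdir -p pics; cat > h.py <<'E'
import numpy as np,cv2
from workcell import manip,camera,get_calibration
from scipy.spatial.transform import Rotation as R
def rot(c):
    r=np.array(c["rotation"],float)
    return r if r.shape==(3,3) else R.from_quat(r).as_matrix()
def px(c,u,v,d,fish=False):
    f=240/np.tan(np.radians(c["vfov"])/2)
    a=np.array([(u-c["cx"]),(v-c["cy"])])
    p=np.array([a[0]/f,a[1]/f,1])*d
    return rot(c)@p+np.array(c["position"])
E
python3 - <<'E'
from h import *
o=manip.get_obs()
for k,v in o.items(): print(k,v)
print([a for a in dir(manip) if a[0]!='_'])
for n in ["scene","top"]:
    print(n,get_calibration(n))
    p,d=camera(n); cv2.imwrite(f"pics/{n}0.png",p[:,:,::-1]); np.save(f"{n}0.npy",d)
E
```

```text
pics
clock 0.0
joint_pos [-1.2046179   0.33284924 -0.06469361  1.46095017  0.02158631  1.3498989
 -0.08845935]
joint_velocities [ 0.00174721 -0.00128509 -0.00160489  0.00131586 -0.00116634 -0.00117194
  0.00058044]
tau [-1.31151650e-03 -6.25446939e+01  4.80484392e-02 -3.91605949e+01
  1.59873714e-02  9.93533875e-03  3.04289961e-05]
position [0.23677226 0.57800518 0.23052582]
ee_rot [ 1.93141353e-01  9.81170689e-01 -6.96916211e-04 -1.09087198e-04]
ft_force [-0.29171031 -0.28529625  0.68033462]
torque [ 0.00656353  0.00842456 -0.01079252]
grip_width 1.0038437168931094
['MotionError', 'get_obs', 'grip_point_offset']
scene {'vfov': 53.899105107276014, 'cx': 316.54718579035057, 'cy': 243.94256166563082, 'position': array([-0.02219191,  0.33833345,  0.55112929]), 'rotation': array([-0.41894101,  0.77916989, -0.40978744,  0.22238923])}
top {'vfov': 50.77632726146523, 'cx': 321.5232285703782, 'cy': 235.87662199187304, 'position': array([ 0.41825719, -0.07286875,  0.93929431]), 'rotation': array([-0.69516449,  0.71507337, -0.05289288,  0.05117369])}
```

View pics/scene0.png

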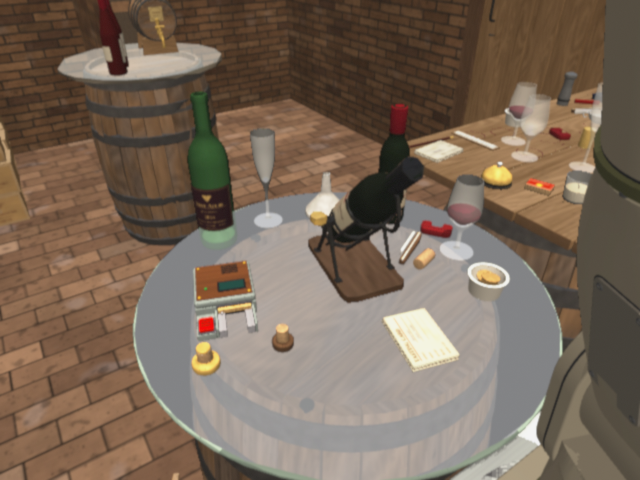

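View pics/top0.png

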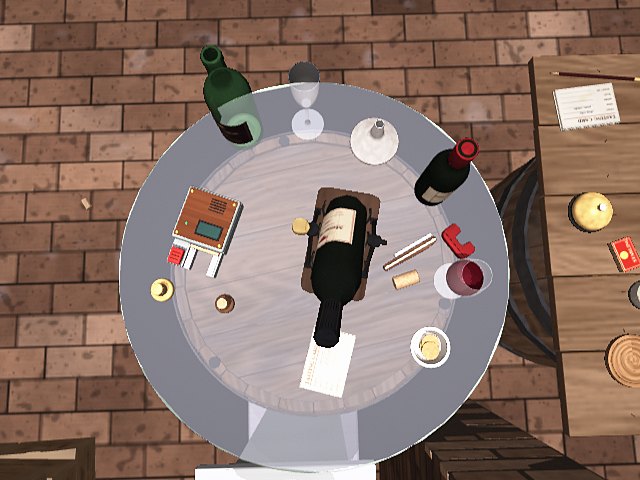

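```bash
python3 - <<'E'
from h import *
p=cv2.imread("pics/top0.png")[170:320,130:280]; cv2.imwrite("pics/top0z.png",cv2.resize(p,(600,600),interpolation=cv2.INTER_CUBIC))
p=cv2.imread("pics/scene0.png")[250:390,175:315]; cv2.imwrite("pics/scene0z.png",cv2.resize(p,(600,600),interpolation=cv2.INTER_CUBIC))
E
```

```text
(no output)
```

View pics/top0z.png

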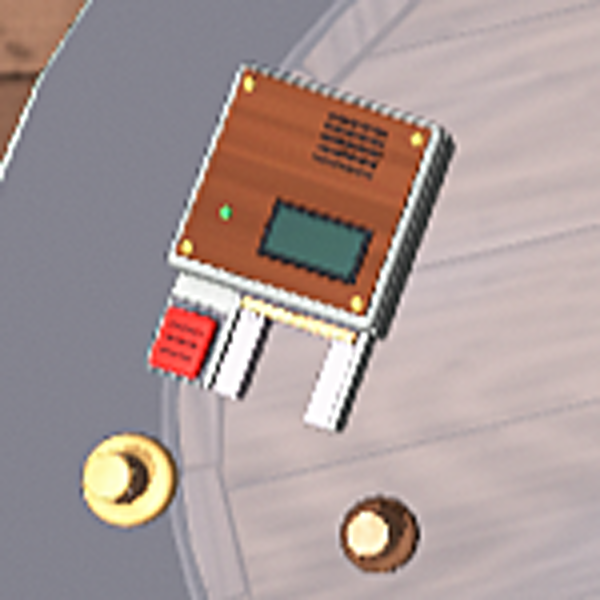

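View pics/scene0z.png

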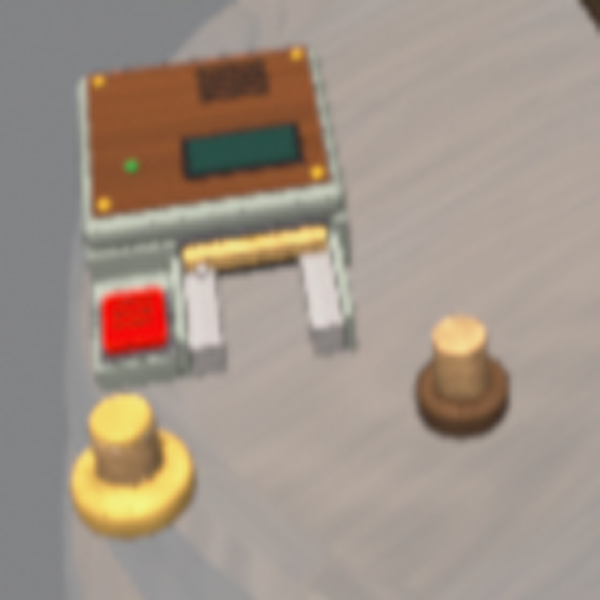

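```bash
cat > fit.py <<'E'
from h import *
from scipy.optimize import least_squares
T=[((98,62,42),(238,66)),((0,62,42),(170,262)),((98,-36,42),(440,125)),((0,-36,42),(370,325)),((-30,46.5,22.5),(185,342)),((-46,16,16),(240,396)),((-46,-16,16),(306,420))]
S=[((-30,46.5,22.5),(135,320)),((-46,16,16),(222,345)),((-46,-16,16),(315,332)),((98,62,42),(80,82)),((98,-36,42),(308,48)),((0,-36,42),(335,190))]
def proj(n,P):
    c=get_calibration(n); f=240/np.tan(np.radians(c["vfov"])/2)
    q=rot(c).T@(P-np.array(c["position"])); return np.array([c["cx"]+f*q[0]/q[2],c["cy"]+f*q[1]/q[2]])
def W(s,P):
    a=s[2];P=np.array(P)/1000
    return np.array([s[0]+np.cos(a)*P[0]-np.sin(a)*P[1],s[1]+np.sin(a)*P[0]+np.cos(a)*P[1],.0125+P[2]])
def full(n,q):
    return np.array([130+(q[0]+.5)/4-.5,170+(q[1]+.5)/4-.5]) if n=="top" else np.array([175+(q[0]+.5)/4.2857-.5,250+(q[1]+.5)/4.2857-.5])
def res(s,w=("top","scene")):
    return np.concatenate([proj(n,W(s,P))-full(n,q) for n,L in(("top",T),("scene",S)) if n in w for P,q in L])
if __name__=="__main__":
  for w in (("top",),("scene",),("top","scene")):
    r=least_squares(res,[.45,.2,-.2],args=(w,)); s=r.x
    print(w,s,np.degrees(s[2])); print(r.fun.reshape(-1,2).round(1).tolist())
  print("notch",W(s,(-30,0,16)),"key",W(s,(-30,46.5,22.5)))
  for n,q in(("top",(130,480)),("top",(378,535)),):
    f_=full(n,q);d=np.load("top0.npy");c=get_calibration(n)
    print(px(c,*f_,d[int(round(f_[1])),int(round(f_[0]))]))
  for (u,v) in ((185,342),(240,330),(222,370),(322,400)):
    f_=full("top",(u,v)); print(px(get_calibration("top"),*f_,np.load("top0.npy")[int(round(f_[1])),int(round(f_[0]))]))
E
python3 fit.py
```

```text
('top',) [ 0.53733527  0.13196417 -0.33455158] -19.16839338134135
[[-0.1, -2.1], [-1.9, 0.4], [1.0, -0.7], [0.5, 1.2], [-0.0, 0.3], [0.1, 0.7], [0.4, 0.0]]
('scene',) [ 0.53155698  0.13631294 -0.33976643] -19.467182438594378
[[-0.6, 0.1], [0.3, 1.1], [-0.7, 0.5], [-2.2, -1.4], [1.0, -1.6], [2.2, 0.1]]
('top', 'scene') [ 0.53569681  0.13377383 -0.33948179] -19.450873572952254
[[-0.8, -1.2], [-2.8, 1.2], [0.2, 0.4], [-0.6, 2.3], [-1.1, 1.1], [-1.0, 1.5], [-0.8, 1.0], [-0.1, -2.0], [0.7, -1.2], [-0.4, -1.7], [-1.7, -3.1], [1.2, -3.2], [2.4, -1.8]]
notch [0.50740899 0.14376379 0.0285    ] key [0.52289342 0.18760991 0.035     ]
[0.46303073 0.20489691 0.04907136]
[0.43603409 0.09594689 0.05111807]
[0.52477543 0.18560412 0.03532061]
[0.53033993 0.16271838 0.02854142]
[0.51205407 0.16981885 0.03169465]
[0.49742042 0.12517764 0.02985596]
```

```bash
cat > go.py <<'E'
from h import *
from fit import W
import sys,json
s=json.load(open("s.json"))
def go(P,zt=None):
    o=manip.get_obs(); Rm=R.from_quat(o["ee_rot"]).as_matrix()
    t=W(s,P)
    d=Rm.T@(t-o["position"])/.04
    yawx=np.arctan2(Rm[1,0],Rm[0,0]); want=s[2]+np.pi
    dy=(want-yawx+np.pi)%(2*np.pi)-np.pi
    p=o["position"];q=[p[0]-s[0],p[1]-s[1]];c,sn=np.cos(s[2]),np.sin(s[2])
    print("TCP reader mm",np.round([1000*(c*q[0]+sn*q[1]),1000*(-sn*q[0]+c*q[1]),1000*(p[2]-.0125)],1),"tilt",Rm[2].round(4))
    print("rows d",d.round(3),"turn",round(-np.degrees(dy)/6,3),"t",o["clock"],"F",np.round(o["ft_force"],2),"w",round(o["grip_width"],3))
if len(sys.argv)>1: go([float(a) for a in sys.argv[1:4]])
E
echo '[0.5360,0.1335,-0.3385]'>s.json; python3 go.py -33 23.25 110
```

```text
TCP reader mm [-429.8  319.9  218.1] tilt [-1.0e-04 -1.3e-03 -1.0e+00]
rows d [-10.281  -6.905   2.712] turn -0.481 t 0.1 F [-0.3  -0.64  0.17] w 1.0
```

```bash
python3 -m pendant '[[-1,-0.7,0,-0.2,0],[-2,-1.4,0,-0.48,0],[-3,-2,0,-0.48,0.3],[-4,-2.7,0,-0.48,0.6],[-5.1,-3.4,0,-0.48,0.6]]' 20; python3 go.py -33 23.25 110
```

```text
clock: 0.72
position: [0.3745, 0.3738, 0.2311]
ee_rot: [0.168, 0.986, -0.0, -0.0]
ft_force: [0.8, -0.0, 0.4]
grip_width: 0.405
TCP reader mm [-232.1  173.   218.6] tilt [ 3.e-04 -2.e-04 -1.e+00]
rows d [-4.976 -3.746  2.713] turn 0.005 t 0.725 F [ 0.81 -0.02  0.41] w 0.405
```

```bash
python3 -m pendant '[[-1,-0.7,0,0,0.62],[-2,-1.5,0.5,0,0.62],[-3,-2.2,1,0,0.62],[-4,-3,1.6,0,0.62],[-4.9,-3.7,2.2,0,0.62]]'; python3 -m pendant '[[0,0,0,0,0.62],[0,0,0,0,0.62]]'; python3 go.py -33 23.25 110
python3 - <<'E'
from h import *
print(get_calibration("wrist"),manip.get_obs()["position"],R.from_quat(manip.get_obs()["ee_rot"]).as_matrix())
for n in ["wrist","top","scene"]:
    p,d=camera(n); cv2.imwrite(f"pics/{n}1.png",p[:,:,::-1]); np.save(f"{n}1.npy",d)
E
```

```text
clock: 1.35
position: [0.5105, 0.1687, 0.1425]
ee_rot: [0.169, 0.986, -0.0, 0.0]
ft_force: [0.7, 1.1, -0.2]
grip_width: 0.376
clock: 1.6
position: [0.5095, 0.1711, 0.1432]
ee_rot: [0.168, 0.986, 0.0, -0.0]
ft_force: [-0.3, -0.1, -1.5]
grip_width: 0.377
TCP reader mm [-37.5  26.7 130.7] tilt [ 6.e-04  0.e+00 -1.e+00]
rows d [-0.112 -0.086  0.518] turn 0.002 t 1.6 F [-0.32 -0.11 -1.52] w 0.377
{'vfov': 65.70646984690485, 'cx': 313.83163518335783, 'cy': 249.51667757877328, 'position': array([0.4463953 , 0.19244598, 0.28516406]), 'rotation': array([0.80898225, 0.57261025, 0.07682517, 0.10845788])} [0.50951095 0.17112652 0.14323524] [[-9.43327967e-01  3.31861415e-01 -5.89584165e-04]
 [ 3.31861327e-01  9.43328151e-01  2.42719978e-04]
 [ 6.36720735e-04  3.33043597e-05 -9.99999797e-01]]
```

View pics/wrist1.png

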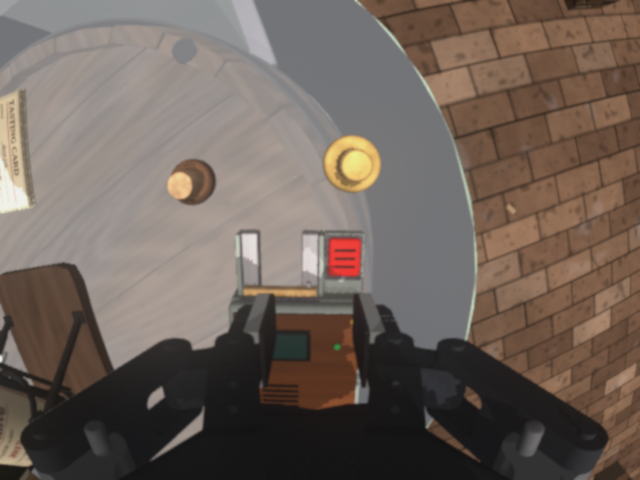

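View pics/scene1.png

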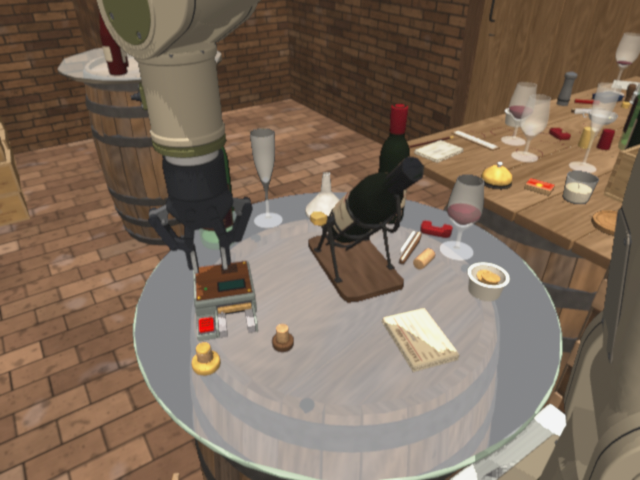

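```bash
python3 - <<'E'
import cv2
p=cv2.imread("pics/wrist1.png")[210:350,220:400]; cv2.imwrite("pics/wrist1z.png",cv2.resize(p,(720,560),interpolation=cv2.INTER_CUBIC))
E
```

```text
(no output)
```

View pics/wrist1z.png

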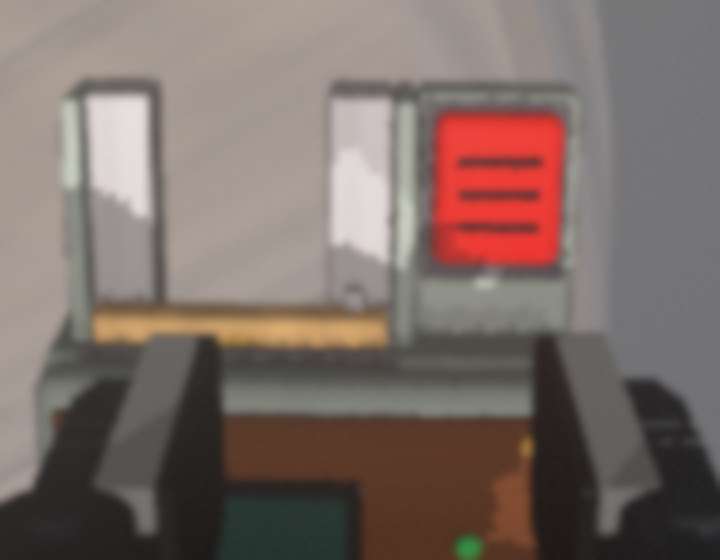

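```bash
cat > w1.py <<'E'
from h import *
from fit import W
from scipy.optimize import least_squares
c={'vfov': 65.70646984690485, 'cx': 313.83163518335783, 'cy': 249.51667757877328, 'position': np.array([0.4463953 , 0.19244598, 0.28516406]), 'rotation': np.array([0.80898225, 0.57261025, 0.07682517, 0.10845788])}
f=240/np.tan(np.radians(c["vfov"])/2); Rc=rot(c)
L=[((-30,46.5,22.5),(499,190)),((-46,16,16),(332,93)),((-46,28,16),(392,95)),((-46,-16,16),(153,92)),((-46,-28,16),(88,93)),((-5.5,27,24),(388,309)),((-5.5,-27,24),(92,308))]
full=lambda q:np.array([220+(q[0]+.5)/4-.5,210+(q[1]+.5)/4-.5])
def proj(P):
    q=Rc.T@(P-c["position"]); th=np.arctan2(np.hypot(q[0],q[1]),q[2]); a=np.arctan2(q[1],q[0])
    return np.array([c["cx"]+f*th*np.cos(a),c["cy"]+f*th*np.sin(a)])
r=least_squares(lambda s:np.concatenate([proj(W(s,P))-full(q) for P,q in L]),[.535,.134,-.34])
print(r.x,np.degrees(r.x[2]));print(r.fun.reshape(-1,2).round(1).tolist())
def ray(q):
    u=full(q)-[c["cx"],c["cy"]];rr=np.hypot(*u);th=rr/f
    return Rc@np.array([np.sin(th)*u[0]/rr,np.sin(th)*u[1]/rr,np.cos(th)])
tcp=np.array([0.50951095,0.17112652,0.14323524]);Rt=np.array([[-.943328,.331861,-.00059],[.331861,.943328,.00024],[.00064,.00003,-1]])
d=np.load("wrist1.npy")
for q in((155,337),(213,337),(540,337),(605,337),(165,345),(585,345),(150,400),(610,400),(130,470),(625,470)):
    v=ray(q); dz=(tcp[2]+.005-c["position"][2])/v[2]; P=c["position"]+v*dz
    ff=full(q).round().astype(int); D=d[ff[1],ff[0]]; zc=(Rc.T@v)[2]; P2=c["position"]+v*D/zc
    print(q,"at tcp+5:",(1000*(Rt.T@(P-tcp))).round(1),"depth:",D.round(4),(1000*(Rt.T@(P2-tcp))).round(1))
E
python3 w1.py
```

```text
[ 0.53536971  0.13472218 -0.35031861] -20.071778066789754
[[0.7, -0.3], [-0.6, -0.8], [1.3, -1.1], [-0.7, -0.9], [-0.9, -1.3], [0.2, 3.0], [-0.2, 1.9]]
(155, 337) at tcp+5: [ 10.8 -23.   -5. ] depth: 0.146 [ 11.2 -22.9  -5.8]
(213, 337) at tcp+5: [ 10.9 -17.2  -5. ] depth: 0.1463 [ 11.1 -17.1  -5.5]
(540, 337) at tcp+5: [10.9 15.4 -5. ] depth: 0.1479 [10.5 15.5 -3.9]
(605, 337) at tcp+5: [10.8 22.  -5. ] depth: 0.2942 [-45.3  44.9 132.5]
(165, 345) at tcp+5: [ 10.  -22.1  -5. ] depth: 0.1437 [ 11.3 -21.6  -8.1]
(585, 345) at tcp+5: [10. 20. -5.] depth: 0.1448 [10.8 19.7 -7.1]
(150, 400) at tcp+5: [  3.9 -23.9  -5. ] depth: 0.1314 [ 11.2 -21.2 -20.9]
(610, 400) at tcp+5: [ 3.9 22.9 -5. ] depth: 0.1306 [ 11.5  20.  -21.6]
(130, 470) at tcp+5: [ -4.2 -26.5  -5. ] depth: 0.1176 [ 11.4 -20.9 -35.1]
(625, 470) at tcp+5: [-4.2 24.9 -5. ] depth: 0.117 [ 11.7  19.1 -35.7]
```

```bash
echo '[0.5355,0.1343,-0.344]'>s.json; python3 go.py -33 23.25 32
```

```text
TCP reader mm [-37.1  26.8 131.3] tilt [-3.e-04  1.e-03 -1.e+00]
rows d [-0.102 -0.091  2.483] turn 0.073 t 1.75 F [0.15 0.11 0.25] w 0.377
```

```bash
python3 -m pendant '[[-0.1,-0.09,0.5,0.07,0.53],[-0.1,-0.09,1.2,0.07,0.53],[-0.1,-0.09,1.9,0.07,0.53],[-0.1,-0.09,2.48,0.07,0.53],[-0.1,-0.09,2.48,0.07,0.53]]'; python3 -m pendant '[[0,0,0,0,0.53],[0,0,0,0,0.53]]'; python3 go.py -33 23.25 32
python3 - <<'E'
from h import *
c=get_calibration("wrist");o=manip.get_obs();print(c,o["position"],o["ee_rot"])
for n in ["wrist","scene","top"]:
    p,d=camera(n); cv2.imwrite(f"pics/{n}2.png",p[:,:,::-1]); np.save(f"{n}2.npy",d)
p=cv2.imread("pics/wrist2.png")[200:380,210:430]; cv2.imwrite("pics/wrist2z.png",cv2.resize(p,None,fx=3.5,fy=3.3,interpolation=cv2.INTER_CUBIC))
p=cv2.imread("pics/scene2.png")[230:390,175:315]; cv2.imwrite("pics/scene2z.png",cv2.resize(p,(525,600),interpolation=cv2.INTER_CUBIC))
E
```

```text
clock: 2.38
position: [0.5112, 0.1663, 0.0431]
ee_rot: [0.171, 0.985, -0.001, -0.001]
ft_force: [0.6, 0.9, 0.0]
grip_width: 0.468
clock: 2.62
position: [0.5131, 0.1663, 0.0453]
ee_rot: [0.172, 0.985, 0.001, 0.001]
ft_force: [0.1, 0.5, 0.5]
grip_width: 0.47
TCP reader mm [-31.9  22.6  32.8] tilt [-0.0013  0.0016 -1.    ]
rows d [0.029 0.016 0.021] turn -0.015 t 2.625 F [0.13 0.48 0.46] w 0.47
{'vfov': 65.70646984690485, 'cx': 313.83163518335783, 'cy': 249.51667757877328, 'position': array([0.44984274, 0.18799327, 0.18714867]), 'rotation': array([0.81101678, 0.56950124, 0.0776049 , 0.10907611])} [0.51312704 0.16631204 0.04534294] [1.71944754e-01 9.85106069e-01 6.70537984e-04 7.64762723e-04]
```

View pics/wrist2z.png

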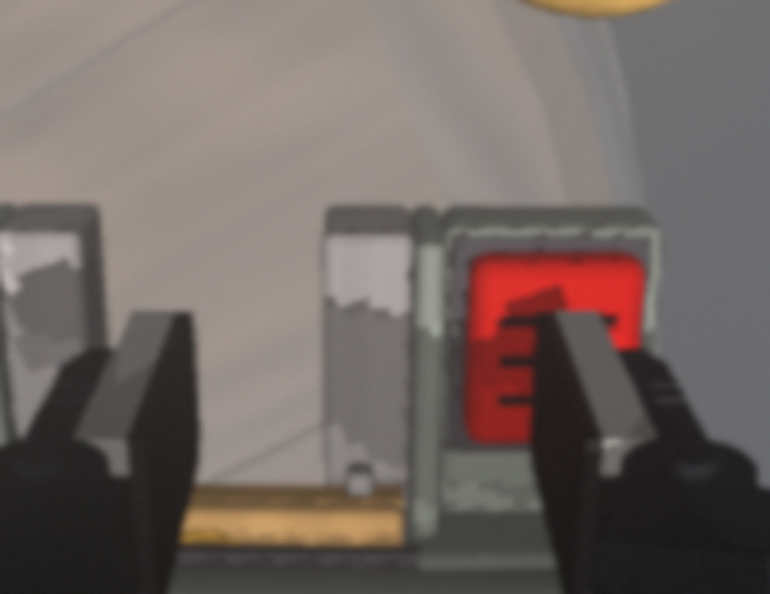

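View pics/scene2z.png

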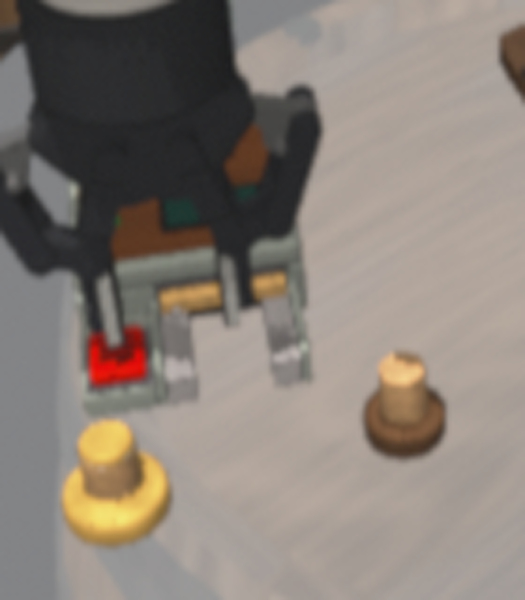

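```bash
cat > w2.py <<'E'
from h import *
from fit import W
from scipy.optimize import least_squares
c={'vfov': 65.70646984690485, 'cx': 313.83163518335783, 'cy': 249.51667757877328, 'position': np.array([0.44984274, 0.18799327, 0.18714867]), 'rotation': np.array([0.81101678, 0.56950124, 0.0776049 , 0.10907611])}
f=240/np.tan(np.radians(c["vfov"])/2); Rc=rot(c)
full=lambda q:np.array([210+(q[0]+.5)/3.5-.5,200+(q[1]+.5)/3.3-.5])
def proj(P):
    q=Rc.T@(P-c["position"]); th=np.arctan2(np.hypot(q[0],q[1]),q[2]); a=np.arctan2(q[1],q[0])
    return np.array([c["cx"]+f*th*np.cos(a),c["cy"]+f*th*np.sin(a)])
def ray(q):
    u=full(q)-[c["cx"],c["cy"]];rr=np.hypot(*u);th=rr/f
    return Rc@np.array([np.sin(th)*u[0]/rr,np.sin(th)*u[1]/rr,np.cos(th)])
L=[((-43.5,58,22.5),(645,256)),((-43.5,35,22.5),(472,256)),((-16,35,22.5),(465,442)),((-46,16,16),(326,232)),((-46,28,16),(408,232)),((-46,-16,16),(80,232)),((-46,32,20),(437,228)),((-5.5,27,24),(402,505))]
r=least_squares(lambda s:np.concatenate([proj(W(s,P))-full(q) for P,q in L]),[.535,.134,-.34])
s=r.x;print(s,np.degrees(s[2]));print(r.fun.reshape(-1,2).round(1).tolist())
d=np.load("wrist2.npy")
def rd(P): a=s[2];q=P-[s[0],s[1],.0125];return 1000*np.array([np.cos(a)*q[0]+np.sin(a)*q[1],-np.sin(a)*q[0]+np.cos(a)*q[1],q[2]])
print("TCP",rd(np.array([0.51312704,0.16631204,0.04534294])))
for q in((135,316),(190,316),(160,320),(557,316),(602,316),(580,320),(115,400),(610,400),(575,280),(500,290),(365,280),(360,520),(300,525),(620,500)):
    v=ray(q);ff=full(q).round().astype(int); D=d[ff[1],ff[0]]; P=c["position"]+v*D/(Rc.T@v)[2]
    print(q,D.round(4),rd(P).round(1))
E
python3 w2.py
```

```text
[ 0.53556099  0.1346147  -0.33097049] -18.963212384898675
[[1.3, -0.5], [-0.9, 0.7], [0.3, 0.1], [-2.5, -1.5], [0.8, -1.9], [-1.9, -0.7], [1.9, 2.1], [1.1, 2.2]]
TCP [-31.51680179  22.68687984  32.84294   ]
(135, 316) 0.1447 [-42.9  -3.9  39.9]
(190, 316) 0.1501 [-40.8   1.6  34.9]
(160, 320) 0.1445 [-42.5  -1.1  40.2]
(557, 316) 0.1458 [-41.8  43.8  39. ]
(602, 316) 0.1643 [-34.5  52.4  21.8]
(580, 320) 0.1432 [-42.3  46.   41.5]
(115, 400) 0.1236 [-42.5  -2.4  61.8]
(610, 400) 0.1236 [-41.8  45.9  61.9]
(575, 280) 0.1633 [-39.7  48.7  21.4]
(500, 290) 0.1631 [-38.7  39.1  21.9]
(365, 280) 0.1692 [-38.1  22.   15.7]
(360, 520) 0.17 [-4.4 20.8 24.2]
(300, 525) 0.1727 [-2.3 12.6 22. ]
(620, 500) 0.1019 [-43.2  42.7  84.2]
```

```bash
python3 -m pendant '[[0.05,0,0.15,0,0.53],[0.05,0,0.3,0,0.53],[0.05,0,0.38,0,0.53],[0.05,0,0.42,0,0.53],[0.05,0,0.45,0,0.53]]'; python3 -m pendant '[[0,0,0,0,0.53],[0,0,0,0,0.53]]'; python3 go.py -33 23.25 11
python3 - <<'E'
from h import *
o=manip.get_obs();c=get_calibration("wrist");print(c["position"],c["rotation"])
for n in ["wrist","scene"]:
    p,d=camera(n); cv2.imwrite(f"pics/{n}3.png",p[:,:,::-1]); np.save(f"{n}3.npy",d)
p=cv2.imread("pics/wrist3.png")[200:380,210:430]; cv2.imwrite("pics/wrist3z.png",cv2.resize(p,None,fx=3.5,fy=3.3,interpolation=cv2.INTER_CUBIC))
E
```

```text
clock: 3.4
position: [0.5104, 0.1667, 0.0265]
ee_rot: [0.172, 0.985, 0.0, -0.0]
ft_force: [-7.4, -0.9, 15.6]
grip_width: 0.474
clock: 3.65
position: [0.5104, 0.1666, 0.0266]
ee_rot: [0.172, 0.985, 0.0, -0.0]
ft_force: [-4.3, -0.6, 9.0]
grip_width: 0.473
TCP reader mm [-34.5  22.   14.1] tilt [ 5.e-04  3.e-04 -1.e+00]
rows d [-0.039  0.032  0.078] turn -0.018 t 3.65 F [-4.33 -0.58  9.02] w 0.473
[0.44740999 0.1884414  0.16853437] [0.81114955 0.56953181 0.07652036 0.10869482]
```

View pics/wrist3z.png

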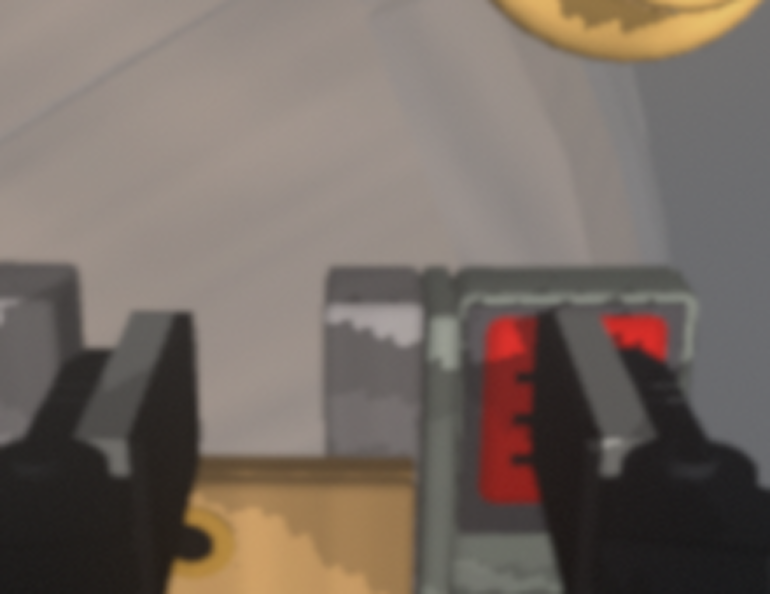

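```bash
python3 -m pendant '[[0,0,0,0,0.53],[0,0,0,0,0.53]]'; cat > w3.py <<'E'
import sys,w2; from w2 import *
w2.c["position"]=np.array([0.44740999,0.1884414,0.16853437]); w2.Rc=R.from_quat([0.81114955,0.56953181,0.07652036,0.10869482]).as_matrix()
d=np.load("wrist3.npy"); print("---- ")
for q in((350,455),(350,475),(350,520),(250,480),(500,330),(500,420),(630,330),(500,480),(370,320),(370,430),(435,400),(160,320),(190,318),(580,320)):
    v=ray(q);ff=full(q).round().astype(int); D=d[ff[1],ff[0]]; P=c["position"]+v*D/(w2.Rc.T@v)[2]
    print(q,D.round(4),rd(P).round(1))
E
python3 w3.py | sed -n '/----/,$p'; python3 go.py -33 23.25 11
python3 - <<'E'
import cv2
p=cv2.imread("pics/scene3.png")[230:390,175:315]; cv2.imwrite("pics/scene3z.png",cv2.resize(p,(525,600),interpolation=cv2.INTER_CUBIC))
E
```

```text
clock: 4.0
position: [0.5104, 0.1667, 0.0266]
ee_rot: [0.172, 0.985, 0.0, -0.0]
ft_force: [-4.7, 0.9, 9.7]
grip_width: 0.469
---- 
(350, 455) 0.1577 [-22.6  19.3  14. ]
(350, 475) 0.151 [-23.4  19.4  20.6]
(350, 520) 0.1494 [-18.5  19.3  23.6]
(250, 480) 0.15 [-23.4   7.5  21.8]
(500, 330) 0.1517 [-40.7  37.3  15.1]
(500, 420) 0.1537 [-28.6  37.5  16.3]
(630, 330) 0.1528 [-39.8  53.2  14.2]
(500, 480) 0.1573 [-19.1  37.8  15.3]
(370, 320) 0.1506 [-42.7  22.   15.8]
(370, 430) 0.155 [-27.1  21.8  15.5]
(435, 400) 0.1491 [-33.5  29.4  19.8]
(160, 320) 0.1442 [-45.3  -1.6  21.8]
(190, 318) 0.1493 [-43.6   1.1  17. ]
(580, 320) 0.1428 [-45.2  45.4  23.2]
TCP reader mm [-34.6  22.   14.1] tilt [ 6.e-04  3.e-04 -1.e+00]
rows d [-0.039  0.031  0.079] turn -0.017 t 4.0 F [-4.65  0.93  9.67] w 0.469
```

View pics/scene3z.png

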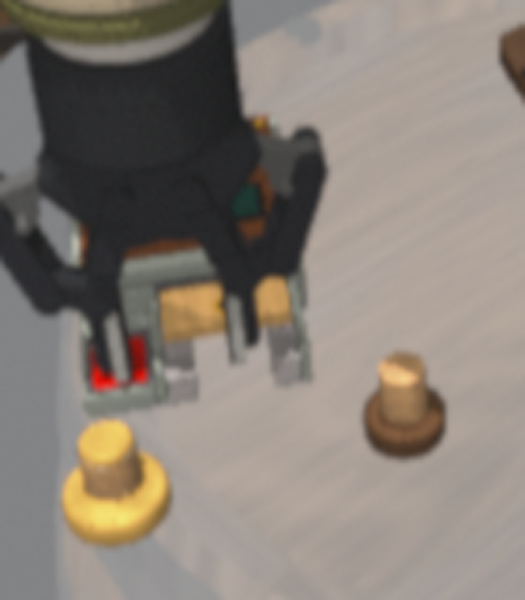

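```bash
python3 -m pendant '[[0,0,0,0,0.53],[0,0,0,0,0.53],[0,0,0,0,0.53],[0,0,0,0,0.53]]'; python3 - <<'E'
from h import *
p,d=camera("wrist"); cv2.imwrite("pics/wrist4.png",p[:,:,::-1]); a=np.load("wrist3.npy")
print(np.abs(d-a)[320:370,270:370].max(), np.abs(p.astype(int)-cv2.imread("pics/wrist3.png")[:,:,::-1])[250:380,210:430].mean())
from workcell import hand_in
print(hand_in())
E
```

```text
clock: 4.5
position: [0.5104, 0.1667, 0.0266]
ee_rot: [0.172, 0.985, 0.0, -0.0]
ft_force: [-4.2, 1.1, 9.8]
grip_width: 0.473
0.17348838 0.5103729603729604
the job is handed in; nothing more can be done
None
```

I pressed the eject key with the left fingertip while the right fingertip stood in the notch. The token came out and stopped against that finger. I handed the job in at about 4.5 s with the arm still holding this pose.

**Token:** In the last measured depth picture its front edge is about 23.5 mm out of the mouth and its top is about 23.6 mm above the barrel top. That means it is lying flat on the tray.

**Key:** Its top measured 15–16 mm, so it is fully down.

**Force and pose:** At hand-in the wrist force was about 4 N along the token's run-out direction and 10 N upward. The key's own force is 4.9 N at most, so the finger is pressing it against its stop. The tool pose was the same in the last three readings.

**Checks that disagreed or fell short:**
- The sideways force is larger than the 1.7 N pusher alone, probably because of friction on the pressed key. I could not measure the force on the token separately.
- The last check compared two wrist pictures. The colour picture was nearly unchanged (mean difference 0.5 out of 255). The largest depth difference was 0.17 m, and I put this down to pixels at an object's edge without looking further before handing in.
- The camera fits of the reader's pose differed by 2–6 mm in position and about 1° in heading. The wrist view close up settled it.

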